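# Put the groceries away on the pantry counter

## Task

Put the groceries away: stack the two flat tins in the square tray, the wide one flat on its floor and the small one centred on top of it, and stand each carton upright in the rack bay that suits its thickness (thick carton in the deep bay, slim carton in the slim bay). Stand the glass spice jar upright on the floor of the round tray, setting it down gently, never dropping it. Leave the mug and the canister where they are, and let go of everything.

Things in the scene. Friction and masses are not known exactly. Their poses are not given: they have to be found in the camera images.
- wide_tin: The wider of two flat food tins: bare steel ends, plain paper label, round, 64 mm diameter, 38 mm tall, flat top and bottom, about 0.2 kg. Loose, starts standing upright on the work surface. Origin at the centre of its underside, z up.
- small_tin: The narrower flat food tin, same make: round, 50 mm diameter, 38 mm tall, about 0.12 kg. Loose, starts standing upright on the work surface. Origin at the centre of its underside, z up.
- thick_carton: The thicker of two closed cardboard food cartons: 46 mm thick along its x, 64 mm wide along its y, 92 mm tall, stiff, about 0.18 kg. Loose, starts standing upright on the work surface. Origin at the centre of its underside, z up.
- slim_carton: The thinner closed cardboard food carton: 28 mm thick along its x, 64 mm wide along its y, 84 mm tall, stiff, about 0.1 kg. Loose, starts standing upright on the work surface. Origin at the centre of its underside, z up.
- spice_jar: Closed amber glass spice jar with a dark metal cap: round, 44 mm diameter up to 72 mm, then the cap of 40 mm diameter up to 90 mm, about 0.15 kg. Loose, starts standing upright on the work surface. Origin at the centre of its underside, z up.
- square_tray: Shallow square aluminium tray, 120 x 120 mm outside, 112 x 112 mm inside; its inner floor is 4 mm (wall thickness also 4 mm) and its rim 15 mm above the work surface. It does not move; it stands flat on the work surface and its yaw varies. Origin at the centre of its underside, z up.
- round_tray: Shallow round wooden tray, 140 mm diameter outside, 130 mm inside; inner floor 4 mm and rim 14 mm above the work surface. It does not move; it stands flat on the work surface and its yaw varies. Origin at the centre of its underside, z up.
- carton_rack: Dark grey plastic rack, fixed flat, of two open bays along its y: deep bay 66 (x) by 80 (y) mm inside, centred at x 0, y +44 mm; slim bay 44 (x) by 80 (y) mm inside, centred at x 0, y -44 mm. Walls 4 mm thick, 30 mm tall; inner floor 4 mm up. Cartons stand with their thickness along its x; the thick one fits only the deep bay. Yaw varies. Origin: centre of its underside, z up.
- mug: Bystander: empty white mug with a handle on its +y side, 80 mm diameter, 85 mm tall, loose, at one side of the work. Origin at the centre of its underside, z up.
- canister: Bystander: white ceramic canister with a wooden lid, 92 mm diameter, 117 mm tall to the top of its knob, loose, at the other side of the work. Origin at the centre of its underside, z up.
Not all that is in view belongs to the job. What is shaped like the spice_jar but red is not meant.

How it is judged:
By the outcome, as a careful person would: the job done as asked, in the order asked, and still so for the second after the job is handed in, with the robot touching nothing.
It also fails if it takes over 128 s, if anything falls off the work surface, if the arm or the gripper's body presses on something with over 40 N, if the wrist force passes 120 N, or if a joint passes its speed limit or range.

## Robot

A 6-joint arm with a two-finger parallel gripper is mounted at the origin on the work surface. World frame = base frame: x ahead of the robot, y to its left, z up, the work surface at z = 0. Lengths are in m, angles in rad, forces in N, time in s.
With the tool pointing down it reaches from about 0.275 to 0.85 m from the base axis. Payload 5.2 kg.
Tool frame: the origin (TCP) lies at the very end of the fingers, on their centre line; the grasp point (between the pads) lies robot.grip_point_offset behind it (robot.grip_point_offset is the distance from the TCP to the grasp point, in m); z points along the fingers, y is the line along which they close (so a half turn about z gives the same grasp; the last joint's range is limited). The gripper opens to 85 mm and grips with 20 to 120 N. Pads are 22 mm wide; open, the fingers measure 114 mm over their backs; the gripper's body (76 mm by 85 mm) begins 54 mm behind the grasp point. The pads swing forward as they close: fully open they stand 13 mm farther back than shut.
Start: joints at [0.935, 0.259, 1.535, -0, 1.348, -0.203], TCP at [0.231, 0.499, 0.231] pointing down, gripper open.
Joint ranges: [-3.14, 3.14], [-0.91, 2.08], [0.19, 2.58], [-1.22, 4.36], [0.22, 2.71], [-3.12, 3.12]. Speed limits (rad/s): [2.57, 2.57, 3.14, 3.14, 3.14, 3.14].

## Interface

Orientations are given as [roll, pitch, yaw] about the fixed x, y, z axes, in that order (R = Rz(yaw) Ry(pitch) Rx(roll)).
In Python, from cell import robot gives the robot as it stands. The module is installed in compiled form; this text tells all that it offers.
- The arm moves only by the shell command python3 -m handwheel 'ROWS' [OPENING]. ROWS is JSON, a list of rows, each a list of 6 numbers: the shift along the tool's x, y, z in cm, then the turn, a rotation vector about the tool's x, y, z in rad. A call has 1 to 10 rows; each row is the pose to reach, as a shift and turn from the pose commanded when the call began, along the tool's axes at that moment; what a row does not reach only later rows make up. A row lasts 1/8 s, in which the tool goes at most 62.5 mm and 10.7 degrees, less where a joint would pass 70% of its speed; a pose out of reach is approached as far as the arm can. A call with a gripper value outside its range is refused whole. OPENING is the opening in per cent of the stroke, from 0 (shut) to 100 (fully open), set as the call begins (- or left out, the last holds). The fingers move at their own pace and stop on an object; the grip force is fixed at half the most. Time passes only in rows, so rows that repeat a pose let the fingers close. It gives the time, the measured TCP pose, the force, the opening and the grip force at its end, in the units of the state.
- robot.get_state(): the state, without advancing time (a new reading comes with each control period).
- robot.camera(name): name is "side" or "top"; returns a dict with "image" (420x560x3 uint8, red, green, blue), "depth" (420x560 float32, m along the optical axis (not along the pixel's ray), 0 where there is no reading), "fov_y" (degrees; the focal length in pixels is half the picture's height over the tangent of half this angle, whatever the lens; pixels are square), "cx", "cy" (the principal point, pixels), "rvec" (rotation vector, rad) and "tvec" (3), from world to camera coordinates, as OpenCV has them. Camera axes: x right, y down, z forward; pixel columns grow to the right and rows downward; lengths in m; the calibration is good to about 2 mm. A picture is of the moment at which its call begins.
- robot.close_job(): hands the job in; it is judged then, once.
The state is a dict: "clock": time; "q": joint angles; "qd": joint speeds; "joint_torque": joint torques, N m; "eef_pos": TCP position; "eef_rot": TCP orientation; "ft_force": force on the tool from outside, world axes, zero at the start; "wrist_torque": the same for the moment, N m; "finger_gap": finger opening in m; "finger_force": force on a finger pad.
Only numpy, scipy, OpenCV 4.12 (cv2) and the standard library are available. Lean on these libraries where they do the work, as an engineer would, in place of code of your own. Each camera call takes 0.05 s, during which the arm holds its last target. There are 200 camera calls.

## Working session

There is one attempt and no reset: what is moved stays moved. The work goes in short steps, Python scripts to look and compute and a shell command to move; the robot and the scene stay as the last step left them, time stands still between calls to the robot, and variables do not carry over. Pictures are saved under pics/ and viewed, at most 14 in all, crops included, and the job is handed in when it is done.

```bash
mkdir -p pics; cat > h.py <<'E'
import numpy as np, cv2
from cell import robot
def cam(n):
    c=robot.camera(n); np.savez(f'{n}.npz',**c); return c
def pts(c):
    d=c['depth']; H,W=d.shape; f=H/2/np.tan(np.radians(float(c['fov_y']))/2)
    v,u=np.mgrid[:H,:W]; P=np.stack([(u-c['cx'])/f*d,(v-c['cy'])/f*d,d],-1)
    R=cv2.Rodrigues(np.array(c['rvec'],float))[0]
    return (P-np.array(c['tvec']).ravel())@R
def save(c,n): cv2.imwrite(f'pics/{n}.png',cv2.cvtColor(c['image'],cv2.COLOR_RGB2BGR))
E
python3 - <<'E'
from h import *
for n in('top','side'):
    c=cam(n); save(c,n+'0'); print(n,c['fov_y'],c['cx'],c['cy'],c['rvec'],c['tvec'],(c['depth']==0).mean())
s=robot.get_state(); print(s, robot.grip_point_offset)
E
```

```text
top 44.83522119461451 272.93045730834604 208.03823238514548 [ 2.1712543  -2.16798886  0.0989999 ] [0.00745854 0.4912012  1.67633401] 0.004013605442176871
side 45.848286167654976 278.3694262026496 207.86773014148744 [ 2.15582763 -0.62642108  0.33315975] [-0.41503229  0.17034969  1.31909788] 0.004119897959183673
{'clock': 0.1, 'q': array([ 9.35215896e-01,  2.59319119e-01,  1.53596365e+00, -5.42338923e-06,
        1.34803144e+00, -2.02799586e-01]), 'qd': array([ 0.00016539, -0.00132141, -0.00417513,  0.00101439, -0.00124563,
       -0.00105793]), 'joint_torque': array([ 2.92018041e-03, -4.46968961e+01, -2.91250330e+01, -3.56547116e-04,
        6.34298296e-03,  2.87499961e-05]), 'eef_pos': array([0.23035814, 0.49890718, 0.23053548]), 'eef_rot': array([-3.13990531e+00, -3.41563289e-04,  2.70881272e+00]), 'ft_force': array([-0.70442105,  0.59233382, -0.98102882]), 'wrist_torque': array([-0.00624145, -0.03831814, -0.04495993]), 'finger_force': 0.0, 'finger_gap': 0.08537579035090626} 0.0187
```

View pics/top0.png

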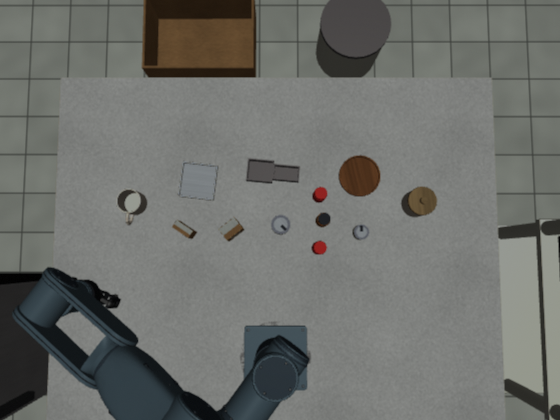

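View pics/side0.png

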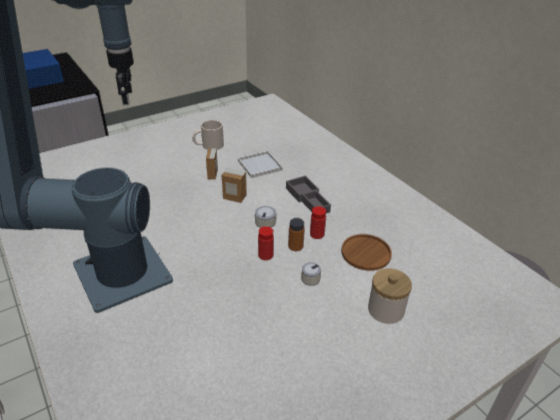

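The top view has the jar-like objects at (322,220) amber/dark cap, (320,194) red and (319,247) red. The only amber one with a dark cap is (322,220), seen at (296,235) in the side view. The tins are at (281,225) and (361,232), so I need their widths to tell them apart. The cartons are at (231,229) and (184,229).

```bash
cat > m.py <<'E'
from h import *
def meas(fresh=True):
    out=[]
    for n in('top','side'):
        c=cam(n) if fresh else dict(np.load(n+'.npz')); P=pts(c)
        out.append((c,P))
    return out
if __name__=='__main__':
    (c,P),(cs,Ps)=meas(False)
    seeds=dict(wide_tin=(281,225),other_tin=(361,232),thickC=(231,229),slimC=(184,229),jar=(322,220),redA=(320,194),redB=(319,247),mug=(132,201),can=(423,201),sq=(198,181),round=(359,175),rackL=(260,171),rackR=(287,173))
    tab=P[(abs(P[...,2])<.01)]; print('table z',np.median(tab[:,2]))
    A=P.reshape(-1,3); B=Ps.reshape(-1,3)
    for k,(u,v) in seeds.items():
        p=P[v,u]; 
        for nm,Q in(('top',A),('side',B)):
            rad=.05 if k not in('sq','round','rackL','rackR','mug','can') else .09
            q=Q[(np.hypot(*(Q[:,:2]-p[:2]).T)<rad)]
            lo=.004 if k in('sq','round','rackL','rackR') else .012
            q=q[(q[:,2]>lo)&(q[:,2]<.2)]
            zt=np.percentile(q[:,2],95) if len(q) else 0
            t=q[q[:,2]>zt-.008] if k not in('sq','round','rackL','rackR') else q
            if len(t)<5: print(k,nm,len(t));continue
            (cx,cy),(w,h),a=cv2.minAreaRect((t[:,:2]*1000).astype(np.float32))
            print(k,nm,len(t),'seed',p.round(3),'zt',zt.round(3),'rect',np.round([cx,cy,w,h,a],1),'mean',(t.mean(0)*1000).round(1))
    crop=c['image'][140:270,110:450]
    cv2.imwrite('pics/crop.png',cv2.cvtColor(cv2.resize(crop,None,fx=2.35,fy=2.35,interpolation=cv2.INTER_CUBIC),cv2.COLOR_RGB2BGR))
    crop=cs['image'][110:330,180:430]
    cv2.imwrite('pics/crops.png',cv2.cvtColor(cv2.resize(crop,None,fx=2.7,fy=2.7,interpolation=cv2.INTER_CUBIC),cv2.COLOR_RGB2BGR))
E
python3 m.py
```

```text
table z 0.0005576247288908245
wide_tin top 217 seed [ 0.434 -0.019  0.037] zt 0.045 rect [435.1 -15.3  62.7  59.4   0. ] mean [434.7 -14.2  40.9]
wide_tin side 238 seed [ 0.434 -0.019  0.037] zt 0.041 rect [434.7 -19.2  62.3  63.6   7.1] mean [433.6 -20.2  37.5]
other_tin top 132 seed [ 0.411 -0.282  0.039] zt 0.045 rect [ 410.4 -280.9   47.    47.6   10.5] mean [ 411.2 -280.5   40.5]
other_tin side 231 seed [ 0.411 -0.282  0.039] zt 0.04 rect [ 410.  -285.2   49.7   46.7   55.3] mean [ 409.3 -286.2   37.6]
thickC top 215 seed [0.417 0.142 0.091] zt 0.098 rect [417.9 145.4  45.7  63.5  37.9] mean [417.5 145.9  94.4]
thickC side 203 seed [0.417 0.142 0.091] zt 0.093 rect [417.7 142.2  53.3  65.5  37.6] mean [417.2 139.1  90.9]
slimC top 111 seed [0.417 0.293 0.087] zt 0.091 rect [417.5 300.4  63.2  27.8  56.7] mean [417.5 299.9  86.7]
slimC side 98 seed [0.417 0.293 0.087] zt 0.085 rect [417.5 296.4  71.1  28.3  55.5] mean [417.4 295.4  82.8]
jar top 88 seed [ 0.446 -0.149  0.091] zt 0.096 rect [ 451.5 -153.8   35.6   35.4   89. ] mean [ 451.3 -153.6   91.9]
jar side 129 seed [ 0.446 
[... 1253 characters left out ...]
1018 seed [ 0.605 -0.283  0.01 ] zt 0.017 rect [ 605.7 -284.6  178.   170.5   13.3] mean [ 604.2 -282.2    8.6]
round side 799 seed [ 0.605 -0.283  0.01 ] zt 0.015 rect [ 6.071e+02 -2.863e+02  1.519e+02  1.408e+02  4.000e-01] mean [ 602.2 -287.8    8.1]
rackL top 854 seed [0.62  0.052 0.005] zt 0.033 rect [617.7  50.6 172.9 175.7  64.1] mean [618.4  44.5  12.7]
rackL side 597 seed [0.62  0.052 0.005] zt 0.03 rect [618.   39.4 149.1 151.   49.9] mean [616.4  37.8  17.6]
rackR top 823 seed [ 0.612 -0.039  0.006] zt 0.033 rect [610.8 -37.8 174.5 175.   14.7] mean [612.7 -29.5  12.1]
rackR side 462 seed [ 0.612 -0.039  0.006] zt 0.031 rect [612.4 -25.2 147.4 142.2  44.1] mean [611.8 -15.5  18.6]
```

View pics/crop.png

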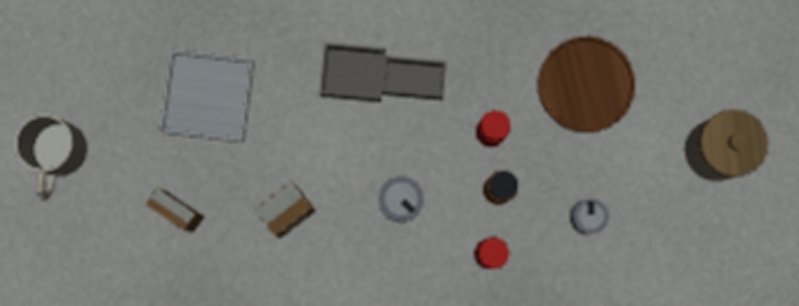

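View pics/crops.png

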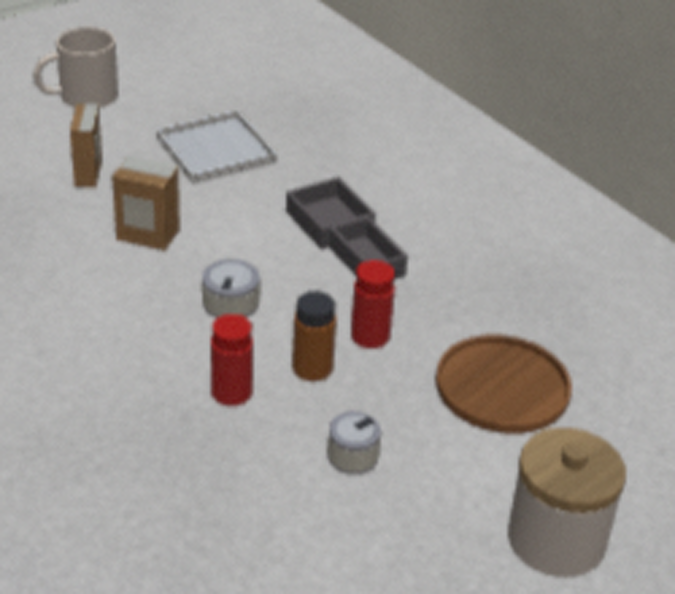

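The crops show the amber jar with its dark cap at top (322,220), between two red decoys at (320,194) and (319,247), so I pick the amber one. The tin at (281,225) measures about 63 mm and is the wide one. The tin at (361,232) measures about 48 mm and is the small one. The left, larger rack bay is the deep one. Next I fit the fixtures against averaged depth.

```bash
cat > fit.py <<'E'
from h import *
from scipy.optimize import minimize
def model(k,l):
    x,y=l[:,0],l[:,1]
    if k=='sq':
        m=np.maximum(abs(x),abs(y)); return np.where(m<56,4,np.where(m<60,15,0))
    if k=='round':
        r=np.hypot(x,y); return np.where(r<65,4,np.where(r<70,14,0))
    b=lambda cx,cy,a,c:(abs(x-cx)<a)&(abs(y-cy)<c)
    o=b(0,44,37,44)|b(0,-44,26,44); i=b(0,44,33,40)|b(0,-44,22,40)
    return np.where(i,4,np.where(o,30,0))
def avg(n,N=6):
    cs=[robot.camera(n) for _ in range(N)]; d=np.stack([c['depth'] for c in cs]); c=cs[0]; c['depth']=np.median(d,0); return c
def run(k,P,g):
    Q=P.reshape(-1,3)*1000; Q=Q[(np.hypot(Q[:,0]-g[0],Q[:,1]-g[1])<115)&(Q[:,2]<36)&(Q[:,2]>-10)]
    def cost(p):
        d=Q[:,:2]-p[:2]; a=p[2]/57.3; l=d@np.array([[np.cos(a),-np.sin(a)],[np.sin(a),np.cos(a)]])
        tot=0
        for jx,jy in((0,0),(1,0),(-1,0),(0,1),(0,-1)):
            tot=tot+model(k,l+[jx,jy])
        return np.minimum(abs(Q[:,2]-p[3]-tot/5),8).mean()
    best=min((minimize(cost,[g[0]+dx,g[1]+dy,a,0],method='Nelder-Mead',options=dict(initial_simplex=np.array([g[0]+dx,g[1]+dy,a,0])+np.vstack([np.zeros(4),np.diag([6,6,8,2])]))) for dx in(-6,6) for dy in(-6,6) for a in(-20,-8,4)),key=lambda r:r.fun)
    return best.x.round(1),round(best.fun,2)
if __name__=='__main__':
    for n in('top','side'):
        P=pts(avg(n))
        for k,g in dict(sq=(585,262),round=(604,-284),rack=(614,5)).items(): print(n,k,*run(k,P,g))
        A=P.reshape(-1,3)*1000
        for k,g,z in(('wide',(434,-17),38),('small',(410,-283),38),('thick',(418,144),92),('slim',(417,298),84),('jar',(451,-154),90)):
            t=A[(np.hypot(A[:,0]-g[0],A[:,1]-g[1])<50)&(A[:,2]>z-6)&(A[:,2]<z+8)]
            r=cv2.minAreaRect(t[:,:2].astype(np.float32)); print(n,k,np.round([*r[0],*r[1],r[2]],1),t[:,2].mean().round(1))
E
cat > go.py <<'E'
import sys
from h import *
from scipy.spatial.transform import Rotation as Ro
x,y,z,yaw=map(float,sys.argv[1:5])
s=robot.get_state(); R=Ro.from_euler('xyz',s['eef_rot']); T=Ro.from_euler('xyz',[np.pi,0,np.radians(yaw)])
d=R.inv().apply(np.array([x,y,z])/1000-s['eef_pos'])*100; w=(R.inv()*T).as_rotvec()
print('rows',d.round(2),w.round(3),'n',np.linalg.norm(d)/6.25,np.degrees(np.linalg.norm(w))/10.7,'clock',s['clock'],'F',s['ft_force'].round(1),'yaw',np.degrees(s['eef_rot'][2]).round(1),'q6pred',(np.arctan2(y,x)+np.pi/2-np.radians(yaw)).round(2))
E
python3 fit.py; python3 go.py 434 -17 150 90;  python3 go.py 434 -17 150 180
```

```text
top sq [584.9 265.   -6.6   0.8] 1.59
top round [ 6.026e+02 -2.822e+02 -2.210e+01  6.000e-01] 1.59
top rack [614.4  10.4  -5.2   0.8] 1.85
top wide [435.1 -15.3  59.5  62.7  89.7] 38.8
top small [ 4.110e+02 -2.808e+02  4.640e+01  4.910e+01  2.000e-01] 38.6
top thick [418.1 145.7  46.   63.8  38.2] 92.8
top slim [417.3 300.4  63.7  27.6  56.9] 84.6
top jar [ 450.  -153.9   38.5   35.5    1.8] 90.2
side sq [586.  262.1  -6.8  -0.7] 1.63
side round [ 6.033e+02 -2.843e+02 -1.430e+01 -5.000e-01] 1.19
side rack [ 6.145e+02  9.000e+00 -5.500e+00 -6.000e-01] 2.31
side wide [434.6 -18.3  60.8  59.7  59.1] 37.4
side small [ 411.1 -283.7   50.6   47.    53.8] 37.3
side thick [418.2 141.6  47.3  65.2  38.3] 91.1
side slim [418.8 297.7  66.   27.4  56.7] 82.8
side jar [ 450.6 -156.1   41.1   35.7   54.9] 89.0
rows [-40.11 -38.34   8.13] [ 0.    -0.     1.138] n 8.973142089228782 6.093564454365545 clock 0.7 F [-0.1 -0.1 -0.4] yaw 155.2 q6pred -0.04
rows [-40.11 -38.34   8.13] [ 0.     0.    -0.433] n 8.973142089228782 2.3176505266530003 clock 0.7 F [-0.1 -0.1 -0.4] yaw 155.2 q6pred -1.61
```

```bash
python3 go.py 435 -17 110 173.3
```

```text
rows [-40.2  -38.3   12.13] [ 0.     0.    -0.316] n 9.093797871946641 1.6914823102086995 clock 0.7 F [-0.1 -0.1 -0.4] yaw 155.2 q6pred -1.49
```

```bash
python3 -m handwheel '[[-40.2,-38.3,8,0,0,-0.316],[-40.2,-38.3,8,0,0,-0.316],[-40.2,-38.3,8,0,0,-0.316],[-40.2,-38.3,8,0,0,-0.316],[-40.2,-38.3,8,0,0,-0.316],[-40.2,-38.3,8,0,0,-0.316],[-40.2,-38.3,8,0,0,-0.316],[-40.2,-38.3,8,0,0,-0.316],[-40.2,-38.3,8,0,0,-0.316],[-40.2,-38.3,12.1,0,0,-0.316]]' 100; python3 go.py 435 -17 10 173.3
```

```text
clock: 1.95
eef_pos: [0.4395, -0.0221, 0.1119]
eef_rot: [-3.139, 0.009, 3.019]
ft_force: [-0.4, 0.7, -0.6]
finger_gap: 0.0851
finger_force: 0.0
rows [ 0.6   0.48 10.19] [-0.002  0.009 -0.006] n 1.6342458784070633 0.056565571195428724 clock 1.95 F [-0.4  0.7 -0.6] yaw 173.0 q6pred -1.49
```

```bash
python3 -m handwheel '[[0,0,0,0,0,0],[0,0,0,0,0,0]]'; python3 go.py 435 -17 10 173.3
```

```text
clock: 2.2
eef_pos: [0.4351, -0.0165, 0.1111]
eef_rot: [3.142, 0.0, 3.026]
ft_force: [-0.4, 0.1, 0.8]
finger_gap: 0.0858
finger_force: 0.0
rows [ 1.000e-02 -5.000e-02  1.011e+01] [0.    0.    0.001] n 1.6182381017143126 0.005189657685114277 clock 2.2 F [-0.4  0.1  0.8] yaw 173.4 q6pred -1.49
```

Settles well. Descend and grip.

```bash
python3 -m handwheel '[[0,0,4,0,0,0],[0,0,7,0,0,0],[0,0,9,0,0,0],[0,0,10.1,0,0,0],[0,0,10.1,0,0,0],[0,0,10.1,0,0,0]]'; python3 -m handwheel '[[0,0,0,0,0,0],[0,0,0,0,0,0],[0,0,0,0,0,0],[0,0,0,0,0,0],[0,0,0,0,0,0],[0,0,0,0,0,0],[0,0,0,0,0,0],[0,0,0,0,0,0]]' 50; python3 go.py 585.4 263.5 100 173.3
```

```text
clock: 2.95
eef_pos: [0.4359, -0.017, 0.0104]
eef_rot: [-3.141, 0.002, 3.025]
ft_force: [1.2, 0.3, -0.7]
finger_gap: 0.0852
finger_force: 0.0
clock: 3.95
eef_pos: [0.4356, -0.0171, 0.0105]
eef_rot: [-3.141, 0.002, 3.025]
ft_force: [-0.6, 1.4, 9.7]
finger_gap: 0.0615
finger_force: 63.2
rows [-11.62  29.62  -8.94] [-0.     0.002  0.   ] n 5.2874730073379315 0.009051267656224604 clock 3.95 F [-0.6  1.4  9.7] yaw 173.3 q6pred -1.03
```

```bash
python3 -m handwheel '[[0,0,-5,0,0,0],[0,0,-9,0,0,0],[-2,5,-9,0,0,0],[-4,10,-9,0,0,0],[-6.1,15.6,-9,0,0,0],[-8.2,21,-9,0,0,0],[-10,26,-9,0,0,0],[-11.6,29.6,-9,0,0,0],[-11.6,29.6,-9,0,0,0],[-11.6,29.6,-9,0,0,0]]'; python3 - <<'E'
from h import *
import fit
P=pts(fit.avg('top',3)); Ps=pts(fit.avg('side',3))
for n,p in(('top',P),('side',Ps)):
    print(n,fit.run('sq',p,(585,263)))
    A=p.reshape(-1,3)*1000; t=A[(np.hypot(A[:,0]-585,A[:,1]-263)<60)&(A[:,2]>85)&(A[:,2]<135)]; print(len(t),t.min(0),t.max(0))
E
python3 go.py 585.4 263.5 30 173.3
```

```text
clock: 5.2
eef_pos: [0.5838, 0.263, 0.0987]
eef_rot: [-3.141, -0.002, 3.025]
ft_force: [-0.5, 0.0, -1.5]
finger_gap: 0.0615
finger_force: 67.1
top (array([584.6, 264.9,  -6.6,   0.9]), np.float64(2.31))
22 [551.81051121 221.25054128  94.93894292] [571.98846106 285.65197086 133.47188551]
side (array([585.7, 263.7,  -7.2,  -0.6]), np.float64(2.01))
285 [550.75637865 214.33306421  88.05472834] [604.68098473 301.73225297 134.90074464]
rows [-0.07  0.1   6.96] [-0.     0.    -0.001] n 1.1134545691243136 0.0059082727060822985 clock 5.5 F [-0.8 -0.1 -1.7] yaw 173.2 q6pred -1.03
```

```bash
python3 -m handwheel '[[-0.1,0.1,4,0,0,0],[-0.1,0.1,6.5,0,0,0],[-0.1,0.1,7.5,0,0,0],[-0.1,0.1,8,0,0,0],[-0.1,0.1,8.3,0,0,0],[-0.1,0.1,8.5,0,0,0],[-0.1,0.1,8.5,0,0,0],[-0.1,0.1,8.5,0,0,0]]'; python3 go.py 585.4 263.5 14.5 173.3
```

```text
clock: 6.5
eef_pos: [0.586, 0.2645, 0.0147]
eef_rot: [3.141, 0.001, 3.025]
ft_force: [-0.6, -0.2, -2.1]
finger_gap: 0.061
finger_force: 67.1
rows [ 0.05 -0.1   0.02] [0.    0.001 0.   ] n 0.01844275278337475 0.0037779432113190913 clock 6.5 F [-0.6 -0.2 -2.1] yaw 173.3 q6pred -1.03
```

```bash
python3 -m handwheel '[[0,0,0.05,0,0,0],[0,0,0.1,0,0,0],[0,0,0.1,0,0,0]]'; python3 -m handwheel '[[0,0,0.05,0,0,0],[0,0,0.1,0,0,0],[0,0,0.1,0,0,0]]'
```

```text
clock: 6.88
eef_pos: [0.586, 0.2645, 0.0146]
eef_rot: [3.141, 0.001, 3.025]
ft_force: [-2.6, -0.5, 5.9]
finger_gap: 0.0612
finger_force: 68.0
clock: 7.25
eef_pos: [0.586, 0.2644, 0.0145]
eef_rot: [3.141, 0.001, 3.025]
ft_force: [-4.7, -1.3, 12.3]
finger_gap: 0.0611
finger_force: 68.5
```

```bash
python3 -m handwheel '[[0,0,-0.1,0,0,0],[0,0,-0.1,0,0,0],[0,0,-0.1,0,0,0],[0,0,-0.1,0,0,0],[0,0,-2,0,0,0],[0,0,-5,0,0,0],[0,0,-10,0,0,0],[0,0,-10,0,0,0]]' 84; python3 go.py 411 -282 120 173.3
```

```text
clock: 8.25
eef_pos: [0.5893, 0.2654, 0.1188]
eef_rot: [3.138, 0.01, 3.025]
ft_force: [0.1, -0.5, 0.1]
finger_gap: 0.0717
finger_force: 0.0
rows [ 11.33 -56.44  -0.46] [0.004 0.01  0.   ] n 9.210648703915924 0.05908535713864341 clock 8.25 F [ 0.1 -0.5  0.1] yaw 173.3 q6pred -2.06
```

```bash
python3 -m handwheel '[[11.3,-56.4,-1,0,0,0],[11.3,-56.4,-1,0,0,0],[11.3,-56.4,-1,0,0,0],[11.3,-56.4,-1,0,0,0],[11.3,-56.4,-1,0,0,0],[11.3,-56.4,-1,0,0,0],[11.3,-56.4,-1,0,0,0],[11.3,-56.4,-1,0,0,0],[11.3,-56.4,-1,0,0,0],[11.3,-56.4,-1,0,0,0]]' 100;python3 -m handwheel '[[0,0,0,0,0,0],[0,0,0,0,0,0],[0,0,0,0,0,0]]'; python3 fit.py; python3 go.py 411 -282 10 173.3
```

```text
clock: 9.5
eef_pos: [0.4067, -0.2864, 0.1228]
eef_rot: [-3.14, 0.001, 3.02]
ft_force: [0.3, -0.1, -0.0]
finger_gap: 0.0854
finger_force: 0.0
clock: 9.88
eef_pos: [0.4083, -0.281, 0.1223]
eef_rot: [3.141, -0.0, 3.027]
ft_force: [0.3, -0.5, -0.6]
finger_gap: 0.0852
finger_force: 0.0
top sq [585.  264.6  -7.2   0.8] 1.75
top round [ 602.7 -282.2  -27.8    0.7] 1.61
top rack [614.4  10.2  -5.3   0.7] 1.88
top wide [0. 0. 0. 0. 0.] nan
top small [ 3.944e+02 -2.767e+02  1.320e+01  2.290e+01  1.000e-01] 38.3
top thick [417.9 145.7  45.9  64.   38.2] 92.6
top slim [417.4 300.6  63.5  27.6  56.6] 84.6
top jar [ 450.  -154.    35.5   38.3   89.5] 90.4
side sq [585.9 262.3  -6.6  -0.6] 2.14
side round [ 6.031e+02 -2.843e+02  1.870e+01 -5.000e-01] 1.18
side rack [616.4   8.4  -3.8  -0.7] 1.67
side wide [0. 0. 0. 0. 0.] nan
side small [ 411.  -284.    49.4   46.9   55.1] 37.4
side thick [418.1 143.   47.7  64.6  37.3] 90.8
side slim [418.5 298.3  65.1  27.6  55.9] 82.7
side jar [ 445.7 -153.7   40.2   24.8   55.3] 89.0
rows [-0.31  0.1  11.23] [ 0. -0.  0.] n 1.7972415893717726 0.000327483900820723 clock 10.475 F [-1.1  0.4  1.1] yaw 173.3 q6pred -2.06fit.py:31: RuntimeWarning: Mean of empty slice.
  r=cv2.minAreaRect(t[:,:2].astype(np.float32)); print(n,k,np.round([*r[0],*r[1],r[2]],1),t[:,2].mean().round(1))
  ret = ret.dtype.type(ret / rcount)
```

```bash
python3 -m handwheel '[[-0.3,0.1,5,0,0,0],[-0.3,0.1,8,0,0,0],[-0.3,0.1,10,0,0,0],[-0.3,0.1,11.2,0,0,0],[-0.3,0.1,11.2,0,0,0],[-0.3,0.1,11.2,0,0,0]]'; python3 -m handwheel '[[0,0,0,0,0,0],[0,0,0,0,0,0],[0,0,0,0,0,0],[0,0,0,0,0,0],[0,0,0,0,0,0],[0,0,0,0,0,0],[0,0,0,0,0,0],[0,0,0,0,0,0],[0,0,0,0,0,0]]' 40
cat > obj.py <<'E'
import fit,sys
from h import *
def obj(gx,gy,zlo,zhi,r=50,N=4):
    for n in('top','side'):
        A=pts(fit.avg(n,N)).reshape(-1,3)*1000
        t=A[(np.hypot(A[:,0]-gx,A[:,1]-gy)<r)&(A[:,2]>zlo)&(A[:,2]<zhi)]
        q=cv2.minAreaRect(t[:,:2].astype(np.float32)); print(n,len(t),np.round([*q[0],*q[1],q[2]],1),t.mean(0).round(1))
if __name__=='__main__': obj(*map(float,sys.argv[1:]),N=4)
E
python3 obj.py 585 264 37 50; python3 go.py 586 264.4 120 173.3
```

```text
clock: 11.22
eef_pos: [0.4114, -0.2825, 0.0111]
eef_rot: [-3.141, 0.001, 3.025]
ft_force: [0.2, 0.5, 0.1]
finger_gap: 0.0855
finger_force: 0.0
clock: 12.35
eef_pos: [0.4113, -0.2824, 0.0113]
eef_rot: [-3.141, 0.001, 3.025]
ft_force: [-1.4, 1.3, 6.1]
finger_gap: 0.0475
finger_force: 61.1
top 288 [585.  266.2  61.   61.1  45.6] [584.9 266.   43.2]
side 155 [587.  264.   62.9  63.1  86.8] [584.1 261.2  41.4]
rows [-11.    56.33 -10.92] [-0.001  0.001  0.   ] n 9.347529827680816 0.008457020962183065 clock 12.75 F [-0.8  0.9  6.1] yaw 173.3 q6pred -1.03
```

```bash
python3 -m handwheel '[[0,0,-6,0,0,0],[0,0,-11,0,0,0],[-11,56.3,-11,0,0,0],[-11,56.3,-11,0,0,0],[-11,56.3,-11,0,0,0],[-11,56.3,-11,0,0,0],[-11,56.3,-11,0,0,0],[-11,56.3,-11,0,0,0],[-11,56.3,-11,0,0,0],[-11,56.3,-11,0,0,0]]';python3 -m handwheel '[[-0.1,0.1,0,0,0,0],[0,0,0,0,0,0],[0,0,0,0,0,0],[0,0,0,0,0,0],[0,0,0,0,0,0]]';python3 go.py 586.2 264.4 57 173.3
```

```text
clock: 14.0
eef_pos: [0.5635, 0.1963, 0.1204]
eef_rot: [-3.141, 0.0, 3.025]
ft_force: [0.3, 0.1, -1.5]
finger_gap: 0.0474
finger_force: 62.7
clock: 14.62
eef_pos: [0.5634, 0.1932, 0.1205]
eef_rot: [3.142, 0.0, 3.023]
ft_force: [-0.7, -0.8, -2.0]
finger_gap: 0.0473
finger_force: 62.6
rows [-1.42  7.34  6.35] [ 0.     0.    -0.001] n 1.5693698514030134 0.007819811973504604 clock 14.625 F [-0.7 -0.8 -2. ] yaw 173.2 q6pred -1.03
```

```bash
python3 -m handwheel '[[-0.7,3.7,0,0,0,0],[-1.4,7.3,0,0,0,0],[-1.4,7.3,2,0,0,0],[-1.4,7.3,5,0,0,0],[-1.4,7.3,6.3,0,0,0],[-1.4,7.3,6.3,0,0,0],[-1.4,7.3,6.3,0,0,0],[-1.4,7.3,6.3,0,0,0]]';python3 go.py 586.2 264.4 53.5 173.3
```

```text
clock: 15.62
eef_pos: [0.5866, 0.2652, 0.0587]
eef_rot: [3.141, 0.002, 3.025]
ft_force: [-0.2, -0.3, -1.6]
finger_gap: 0.0474
finger_force: 62.8
rows [ 0.04 -0.08  0.52] [ 0.001  0.002 -0.   ] n 0.08399123457013129 0.012621993741432205 clock 15.625 F [-0.2 -0.3 -1.6] yaw 173.3 q6pred -1.03
```

```bash
python3 -m handwheel '[[0,-0.05,0.2,0,0,0],[0,-0.1,0.4,0,0,0],[0,-0.1,0.5,0,0,0],[0,-0.1,0.5,0,0,0],[0,-0.1,0.5,0,0,0]]';python3 -m handwheel '[[0,0,0.05,0,0,0],[0,0,0.1,0,0,0],[0,0,0.1,0,0,0]]';python3 -m handwheel '[[0,0,0.05,0,0,0],[0,0,0.05,0,0,0]]'
```

```text
clock: 16.25
eef_pos: [0.5857, 0.2641, 0.0533]
eef_rot: [3.142, 0.001, 3.025]
ft_force: [-2.2, -0.6, 5.6]
finger_gap: 0.0472
finger_force: 63.7
clock: 16.62
eef_pos: [0.5858, 0.2641, 0.0533]
eef_rot: [3.142, 0.001, 3.025]
ft_force: [-4.0, -2.5, 9.9]
finger_gap: 0.0473
finger_force: 63.9
clock: 16.88
eef_pos: [0.5858, 0.2641, 0.0533]
eef_rot: [3.141, 0.001, 3.025]
ft_force: [-5.8, -1.4, 12.5]
finger_gap: 0.0473
finger_force: 64.2
```

```bash
python3 -m handwheel '[[0,0,-0.15,0,0,0],[0,0,-0.15,0,0,0],[0,0,-0.15,0,0,0],[0,0,-0.15,0,0,0],[0,0,-2,0,0,0],[0,0,-6,0,0,0],[0,0,-9,0,0,0],[0,0,-9,0,0,0]]' 80; python3 go.py 418 143.7 150 128.2
```

```text
clock: 17.88
eef_pos: [0.5879, 0.2647, 0.1454]
eef_rot: [3.139, 0.007, 3.025]
ft_force: [-0.0, -0.5, -0.0]
finger_gap: 0.0683
finger_force: 0.0
rows [ 15.46 -14.    -0.61] [0.005 0.006 0.787] n 3.3386478086578633 4.216668992722246 clock 17.875 F [-0.  -0.5 -0. ] yaw 173.3 q6pred -0.34
```

```bash
python3 -m handwheel '[[15.5,-14,-0.5,0,0,0.787],[15.5,-14,-0.5,0,0,0.787],[15.5,-14,-0.5,0,0,0.787],[15.5,-14,-0.5,0,0,0.787],[15.5,-14,-0.5,0,0,0.787],[15.5,-14,-0.5,0,0,0.787],[15.5,-14,-0.5,0,0,0.787],[15.5,-14,-0.5,0,0,0.787]]' 100; python3 obj.py 586 264 74 90; python3 go.py 418 143.7 42 128.2
```

```text
clock: 18.88
eef_pos: [0.4159, 0.1435, 0.1456]
eef_rot: [-3.141, -0.0, 2.239]
ft_force: [-0.7, 0.2, 0.0]
finger_gap: 0.0854
finger_force: 0.0
top 188 [585.6 265.   48.4  48.2  45.1] [585.1 265.3  81. ]
side 102 [585.5 262.2  49.4  44.8  59.4] [584.  259.5  78.9]
rows [-0.12  0.24 10.38] [-0. -0.  0.] n 1.6614835491842874 0.0020156862744241948 clock 19.275 F [-0.2 -0.2  0. ] yaw 128.2 q6pred -0.34
```

```bash
python3 -m handwheel '[[-0.1,0.2,4,0,0,0],[-0.1,0.2,7,0,0,0],[-0.1,0.2,9,0,0,0],[-0.1,0.2,10.4,0,0,0],[-0.1,0.2,10.4,0,0,0],[-0.1,0.2,10.4,0,0,0]]'; python3 -m handwheel '[[0,0,0,0,0,0],[0,0,0,0,0,0],[0,0,0,0,0,0],[0,0,0,0,0,0],[0,0,0,0,0,0],[0,0,0,0,0,0],[0,0,0,0,0,0],[0,0,0,0,0,0],[0,0,0,0,0,0]]' 38
python3 - <<'E'
import numpy as np
a=np.radians(-5.3);R=np.array([[np.cos(a),-np.sin(a)],[np.sin(a),np.cos(a)]])
print([614.6,9.5]+R@[0,44],[614.6,9.5]+R@[0,-44])
E
python3 go.py 618.7 53.3 150 84.7
```

```text
clock: 20.02
eef_pos: [0.4182, 0.1436, 0.0424]
eef_rot: [3.141, 0.001, 2.238]
ft_force: [0.2, -0.1, -0.1]
finger_gap: 0.0853
finger_force: 0.0
clock: 21.15
eef_pos: [0.4181, 0.1436, 0.0425]
eef_rot: [3.141, 0.001, 2.238]
ft_force: [-0.7, -0.6, 6.5]
finger_gap: 0.0457
finger_force: 61.2
[618.66430585  53.31188672] [610.53569415 -34.31188672]
rows [-19.52  10.19 -10.73] [0.001 0.    0.76 ] n 3.9182339967187447 4.067280908906661 clock 21.15 F [-0.7 -0.6  6.5] yaw 128.2 q6pred 0.18
```

```bash
python3 -m handwheel '[[0,0,-6,0,0,0],[0,0,-11,0,0,0],[-4,2,-11,0,0,0.15],[-8,4,-11,0,0,0.3],[-12,6.3,-11,0,0,0.46],[-16,8.4,-11,0,0,0.62],[-19.5,10.2,-11,0,0,0.76],[-19.5,10.2,-11,0,0,0.76],[-19.5,10.2,-11,0,0,0.76],[-19.5,10.2,-11,0,0,0.76]]'; python3 -m handwheel '[[0,0,0,0,0,0],[0,0,0,0,0,0]]';python3 go.py 618.7 53.3 50 84.7
```

```text
clock: 22.4
eef_pos: [0.6171, 0.0542, 0.1516]
eef_rot: [-3.14, -0.0, 1.479]
ft_force: [-1.2, 0.8, -2.3]
finger_gap: 0.0453
finger_force: 62.9
clock: 22.65
eef_pos: [0.618, 0.0538, 0.1522]
eef_rot: [3.141, 0.0, 1.479]
ft_force: [-0.7, 0.1, -2.7]
finger_gap: 0.0451
finger_force: 62.9
rows [-0.05  0.07 10.22] [0. 0. 0.] n 1.6345209600981345 0.0022324549328453817 clock 22.65 F [-0.7  0.1 -2.7] yaw 84.7 q6pred 0.18
```

```bash
python3 -m handwheel '[[0,0.1,4,0,0,0],[0,0.1,7,0,0,0],[0,0.1,8.5,0,0,0],[0,0.1,9.5,0,0,0],[0,0.1,10.2,0,0,0],[0,0.1,10.4,0,0,0],[0,0.1,10.4,0,0,0],[0,0.1,10.4,0,0,0]]'; python3 -m handwheel '[[0,0,0.05,0,0,0],[0,0,0.1,0,0,0],[0,0,0.15,0,0,0],[0,0,0.2,0,0,0],[0,0,0.2,0,0,0]]'
```

```text
clock: 23.65
eef_pos: [0.6198, 0.0533, 0.0484]
eef_rot: [3.14, 0.0, 1.478]
ft_force: [-0.6, 1.0, -1.6]
finger_gap: 0.0455
finger_force: 63.1
clock: 24.28
eef_pos: [0.6194, 0.0534, 0.0465]
eef_rot: [3.141, -0.0, 1.478]
ft_force: [-2.4, 0.3, 5.3]
finger_gap: 0.0455
finger_force: 63.8
```

```bash
python3 -m handwheel '[[0,0,-0.1,0,0,0],[0,0,-0.1,0,0,0],[0,0,-0.1,0,0,0],[0,0,-0.1,0,0,0],[0,0,-3,0,0,0],[0,0,-8,0,0,0],[0,0,-10.5,0,0,0],[0,0,-10.5,0,0,0]]' 75; python3 go.py 418 299.2 150 56.8
```

```text
clock: 25.28
eef_pos: [0.6209, 0.0533, 0.1534]
eef_rot: [3.136, 0.0, 1.478]
ft_force: [-0.1, -0.8, 0.1]
finger_gap: 0.0641
finger_force: 0.0
rows [ 22.61 -22.49   0.22] [ 0.005 -0.001  0.487] n 5.102041995806576 2.6054457012740797 clock 25.275 F [-0.1 -0.8  0.1] yaw 84.7 q6pred 1.2
```

```bash
python3 -m handwheel '[[22.6,-22.5,0,0,0,0.487],[22.6,-22.5,0,0,0,0.487],[22.6,-22.5,0,0,0,0.487],[22.6,-22.5,0,0,0,0.487],[22.6,-22.5,0,0,0,0.487],[22.6,-22.5,0,0,0,0.487],[22.6,-22.5,0,0,0,0.487],[22.6,-22.5,0,0,0,0.487],[22.6,-22.5,0,0,0,0.487],[22.6,-22.5,0,0,0,0.487]]' 100; python3 obj.py 619 53 82 104;  python3 go.py 418 299.2 41 56.8
```

```text
clock: 26.52
eef_pos: [0.417, 0.2985, 0.1507]
eef_rot: [-3.142, 0.0, 0.989]
ft_force: [0.2, 0.4, -0.3]
finger_gap: 0.0856
finger_force: 0.0
top 294 [619.1  55.3  63.8  46.2  84.4] [618.3  55.4  96.8]
side 238 [618.8  52.2  68.7  47.   85. ] [615.8  46.6  93.2]
rows [ 0.09  0.15 10.98] [ 0.    -0.    -0.001] n 1.7574627427703249 0.002785505555993742 clock 26.925 F [-0.9 -0.3 -0.1] yaw 56.8 q6pred 1.2
```

Thick carton upright in the deep bay (top ~96 mm, aligned). Now the slim one.

```bash
python3 -m handwheel '[[0.1,0.1,4,0,0,0],[0.1,0.1,7,0,0,0],[0.1,0.1,9.5,0,0,0],[0.1,0.1,11,0,0,0],[0.1,0.1,11,0,0,0],[0.1,0.1,11,0,0,0]]'; python3 -m handwheel '[[0,0,0,0,0,0],[0,0,0,0,0,0],[0,0,0,0,0,0],[0,0,0,0,0,0],[0,0,0,0,0,0],[0,0,0,0,0,0],[0,0,0,0,0,0],[0,0,0,0,0,0],[0,0,0,0,0,0],[0,0,0,0,0,0]]' 18
python3 go.py 610.6 -34.3 170 84.7
```

```text
clock: 27.68
eef_pos: [0.4184, 0.2999, 0.0417]
eef_rot: [3.141, -0.001, 0.991]
ft_force: [1.0, 0.3, -0.0]
finger_gap: 0.0853
finger_force: 0.0
clock: 28.92
eef_pos: [0.4181, 0.2998, 0.0413]
eef_rot: [3.141, -0.001, 0.991]
ft_force: [-0.0, 0.1, 6.2]
finger_gap: 0.0278
finger_force: 59.5
rows [-17.38  34.42 -12.87] [ 0.001 -0.001 -0.488] n 6.503723813195711 2.6105866233764954 clock 28.925 F [-0.   0.1  6.2] yaw 56.8 q6pred 0.04
```

```bash
python3 -m handwheel '[[0,0,-6,0,0,0],[0,0,-12,0,0,0],[-17.4,34.4,-13,0,0,-0.488],[-17.4,34.4,-13,0,0,-0.488],[-17.4,34.4,-13,0,0,-0.488],[-17.4,34.4,-13,0,0,-0.488],[-17.4,34.4,-13,0,0,-0.488],[-17.4,34.4,-13,0,0,-0.488],[-17.4,34.4,-13,0,0,-0.488],[-17.4,34.4,-13,0,0,-0.488]]'; python3 -m handwheel '[[0,0,0,0,0,0],[0,0,0,0,0,0],[0,0,0,0,0,0]]';python3 go.py 610.6 -34.3 50 84.7
```

```text
clock: 30.18
eef_pos: [0.6101, -0.0359, 0.1698]
eef_rot: [-3.14, -0.0, 1.476]
ft_force: [-0.3, -0.3, -0.6]
finger_gap: 0.0272
finger_force: 59.4
clock: 30.55
eef_pos: [0.6097, -0.0332, 0.1711]
eef_rot: [3.142, -0.0, 1.48]
ft_force: [0.2, 0.1, -1.0]
finger_gap: 0.0275
finger_force: 59.4
rows [-0.1   0.1  12.11] [ 0.    -0.     0.002] n 1.9371452280952999 0.011798776164108854 clock 30.55 F [ 0.2  0.1 -1. ] yaw 84.8 q6pred 0.04
```

```bash
python3 -m handwheel '[[-0.1,0.1,4,0,0,0],[-0.1,0.1,8,0,0,0],[-0.1,0.1,10.5,0,0,0],[-0.1,0.1,11.5,0,0,0],[-0.1,0.1,12.1,0,0,0],[-0.1,0.1,12.3,0,0,0],[-0.1,0.1,12.4,0,0,0],[-0.1,0.1,12.4,0,0,0]]'; python3 -m handwheel '[[0,0,0.05,0,0,0],[0,0,0.1,0,0,0],[0,0,0.15,0,0,0],[0,0,0.2,0,0,0],[0,0,0.2,0,0,0]]'
```

```text
clock: 31.55
eef_pos: [0.6114, -0.0357, 0.0475]
eef_rot: [3.14, 0.0, 1.479]
ft_force: [0.5, 0.5, -1.8]
finger_gap: 0.0273
finger_force: 59.4
clock: 32.17
eef_pos: [0.611, -0.0356, 0.0453]
eef_rot: [3.141, 0.0, 1.479]
ft_force: [-2.3, -0.7, 4.7]
finger_gap: 0.0274
finger_force: 60.0
```

```bash
python3 -m handwheel '[[0,0,-0.1,0,0,0],[0,0,-0.1,0,0,0],[0,0,-0.1,0,0,0],[0,0,-0.1,0,0,0],[0,0,-3,0,0,0],[0,0,-8,0,0,0],[0,0,-11.5,0,0,0],[0,0,-11.5,0,0,0]]' 55; python3 go.py 450.3 -155 160 0
```

```text
clock: 33.17
eef_pos: [0.6131, -0.036, 0.1635]
eef_rot: [3.134, 0.001, 1.479]
ft_force: [1.1, 0.4, -0.3]
finger_gap: 0.0465
finger_force: 0.0
rows [-13.34 -15.12   0.26] [ 0.007 -0.004  1.479] n 3.2268913941566724 7.919440783860829 clock 33.175 F [ 1.1  0.4 -0.3] yaw 84.7 q6pred 1.24
```

```bash
python3 -m handwheel '[[-13.3,-15.1,0,0,0,1.479],[-13.3,-15.1,0,0,0,1.479],[-13.3,-15.1,0,0,0,1.479],[-13.3,-15.1,0,0,0,1.479],[-13.3,-15.1,0,0,0,1.479],[-13.3,-15.1,0,0,0,1.479],[-13.3,-15.1,0,0,0,1.479],[-13.3,-15.1,0,0,0,1.479],[-13.3,-15.1,0,0,0,1.479],[-13.3,-15.1,0,0,0,1.479]]' 100; python3 -m handwheel '[[0,0,0,0,0,0],[0,0,0,0,0,0]]'; python3 obj.py 611 -35 74 96;python3 go.py 450.3 -155 32 0
```

```text
clock: 34.42
eef_pos: [0.448, -0.1539, 0.1592]
eef_rot: [-3.141, 0.001, 0.003]
ft_force: [-0.2, 0.3, -0.5]
finger_gap: 0.0853
finger_force: 0.0
clock: 34.67
eef_pos: [0.4483, -0.1541, 0.1597]
eef_rot: [-3.142, 0.0, 0.001]
ft_force: [-0.3, -0.4, 0.3]
finger_gap: 0.0855
finger_force: 0.0
top 182 [610.7 -34.1  63.6  28.7  84.3] [609.5 -34.3  88.3]
side 75 [618.5 -52.1  54.5  22.   53.5] [611.4 -57.9  84.9]
rows [ 0.19  0.08 12.78] [ 0. -0. -0.] n 2.04560544737092 0.0007034202758124723 clock 35.075 F [ 0.5  0.2 -0.3] yaw -0.0 q6pred 1.24
```

```bash
python3 -m handwheel '[[0.2,0.1,3,0,0,0],[0.2,0.1,6,0,0,0],[0.2,0.1,9,0,0,0],[0.2,0.1,11.5,0,0,0],[0.2,0.1,12.8,0,0,0],[0.2,0.1,12.8,0,0,0],[0.2,0.1,12.8,0,0,0]]'; python3 -m handwheel '[[0,0,0,0,0,0],[0,0,0,0,0,0],[0,0,0,0,0,0],[0,0,0,0,0,0],[0,0,0,0,0,0],[0,0,0,0,0,0],[0,0,0,0,0,0],[0,0,0,0,0,0],[0,0,0,0,0,0]]' 35
python3 go.py 603 -283.3 150 0
```

```text
clock: 35.95
eef_pos: [0.451, -0.1555, 0.0326]
eef_rot: [3.141, -0.001, -0.0]
ft_force: [0.0, -0.4, 0.9]
finger_gap: 0.0852
finger_force: 0.0
clock: 37.08
eef_pos: [0.4507, -0.1554, 0.0326]
eef_rot: [3.141, -0.001, -0.0]
ft_force: [-0.3, 0.1, 5.3]
finger_gap: 0.0428
finger_force: 60.2
rows [ 15.24  12.8  -11.72] [ 0.001 -0.001 -0.   ] n 3.6950262480082996 0.006406651342368648 clock 37.075 F [-0.3  0.1  5.3] yaw -0.0 q6pred 1.13
```

```bash
python3 -m handwheel '[[0,0,-5,0,0,0],[0,0,-10,0,0,0],[0,0,-12,0,0,0],[4,3.3,-12,0,0,0],[8,6.7,-12,0,0,0],[12,10,-12,0,0,0],[15.2,12.8,-12,0,0,0],[15.2,12.8,-12,0,0,0],[15.2,12.8,-12,0,0,0],[15.2,12.8,-12,0,0,0]]'; python3 -m handwheel '[[0,0,0,0,0,0],[0,0,0,0,0,0]]';python3 go.py 603 -283.3 36.6 0
```

```text
clock: 38.33
eef_pos: [0.6015, -0.2821, 0.1518]
eef_rot: [-3.141, 0.001, 0.0]
ft_force: [0.8, -0.4, -2.3]
finger_gap: 0.0426
finger_force: 62.0
clock: 38.58
eef_pos: [0.6022, -0.2828, 0.1523]
eef_rot: [3.141, -0.0, 0.0]
ft_force: [-0.2, -0.2, -2.7]
finger_gap: 0.0428
finger_force: 62.0
rows [ 0.08  0.05 11.57] [ 0. -0.  0.] n 1.8518660924891508 0.0027413736154918186 clock 38.575 F [-0.2 -0.2 -2.7] yaw 0.0 q6pred 1.13
```

```bash
python3 -m handwheel '[[0,0,4,0,0,0],[0,0,7,0,0,0],[0,0,9,0,0,0],[0,0,10.3,0,0,0],[0,0,10.9,0,0,0],[0,0,11.1,0,0,0],[0,0,11.2,0,0,0],[0,0,11.2,0,0,0],[0,0,11.2,0,0,0]]'; python3 -m handwheel '[[0,0,0.05,0,0,0],[0,0,0.1,0,0,0],[0,0,0.15,0,0,0],[0,0,0.2,0,0,0],[0,0,0.25,0,0,0],[0,0,0.3,0,0,0],[0,0,0.35,0,0,0],[0,0,0.35,0,0,0]]'
```

```text
clock: 39.7
eef_pos: [0.6026, -0.2834, 0.0403]
eef_rot: [3.141, -0.001, -0.0]
ft_force: [0.9, -0.4, -2.7]
finger_gap: 0.0429
finger_force: 62.0
clock: 40.7
eef_pos: [0.6024, -0.2832, 0.0367]
eef_rot: [3.141, -0.0, -0.0]
ft_force: [-1.4, -0.2, 0.9]
finger_gap: 0.0427
finger_force: 62.0
```

```bash
python3 -m handwheel '[[0,0,0.05,0,0,0],[0,0,0.05,0,0,0],[0,0,0.05,0,0,0]]'; python3 -m handwheel '[[0,0,0,0,0,0],[0,0,0,0,0,0],[0,0,0,0,0,0],[0,0,0,0,0,0],[0,0,-3,0,0,0],[0,0,-7,0,0,0],[0,0,-12,0,0,0],[0,0,-16,0,0,0],[0,0,-16,0,0,0]]' 75; python3 go.py 430 -150 220 0
```

```text
clock: 41.08
eef_pos: [0.6024, -0.2832, 0.0366]
eef_rot: [3.141, -0.0, -0.0]
ft_force: [-2.3, 1.5, 4.6]
finger_gap: 0.0428
finger_force: 62.6
clock: 42.2
eef_pos: [0.6043, -0.2845, 0.2006]
eef_rot: [3.137, -0.007, -0.0]
ft_force: [0.0, -0.2, -0.9]
finger_gap: 0.064
finger_force: 0.0
rows [-17.42 -13.44  -2.13] [ 0.005 -0.007 -0.   ] n 3.5361473078616683 0.04606928736490284 clock 42.2 F [ 0.  -0.2 -0.9] yaw -0.0 q6pred 1.24
```

```bash
python3 -m handwheel '[[-17.4,-13.4,-2,0,0,0],[-17.4,-13.4,-2,0,0,0],[-17.4,-13.4,-2,0,0,0],[-17.4,-13.4,-2,0,0,0],[-17.4,-13.4,-2,0,0,0],[-17.4,-13.4,-2,0,0,0],[-17.4,-13.4,-2,0,0,0]]'; python3 - <<'E'
from h import *
a=cam('top')['image'][130:260,110:450]; b=cam('side')['image'][100:330,170:430]
a=cv2.resize(a,(600,230),interpolation=3); b=cv2.resize(b,(390,345),interpolation=3)
im=np.zeros((580,600,3),np.uint8); im[:230]=a; im[232:577,:390]=b
save(dict(image=im),'end')
E
python3 obj.py 603 -283 80 105; python3 obj.py 586 264 74 90;python3 obj.py 619 53 82 104
```

```text
clock: 43.08
eef_pos: [0.4291, -0.1498, 0.2154]
eef_rot: [-3.141, 0.0, -0.001]
ft_force: [-0.2, -0.3, 0.7]
finger_gap: 0.0643
finger_force: 0.0
top 128 [ 601.6 -280.7   39.2   35.7    0.8] [ 601.3 -280.3   94.2]
side 162 [ 601.6 -285.    38.8   37.9   22.3] [ 598.4 -287.8   91. ]
top 188 [584.6 265.3  48.4  47.8  57.5] [585.  265.3  80.9]
side 100 [584.7 261.2  50.2  44.6  58.3] [584.2 259.8  79.1]
top 295 [619.3  55.3  63.8  46.2  84.6] [618.3  55.4  96.5]
side 47 [614.5  46.7  42.8  68.8  16.8] [620.   40.   92.4]
```

View pics/end.png

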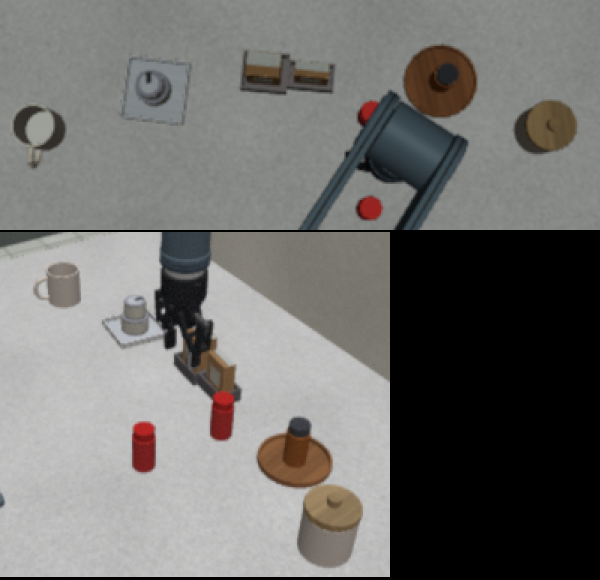

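The picture shows the tins stacked in the square tray (153,88), both cartons upright in their bays (264,72) and (312,75), and the amber jar upright in the round tray (443,80). The mug, canister and red jars have not moved, and the gripper is clear of everything.

```bash
python3 -c "
from cell import robot
print(robot.close_job())"
```

```text
the job is handed in; nothing more can be done
None
```

I handed the job in at about 44 s on the robot clock: the tins are stacked in the square tray, both cartons stand in their bays, the amber jar stands upright in the round tray, and the mug and canister are untouched.

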